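# Put the specimen pots into their foam wells

## Task

Pick out the four round red-capped specimen pots and set each one gently down, upright, in the foam block's well that is made for its size: the smallest pot in the smallest well and so on up to the largest pot in the largest well, each standing flat on the well's floor. Keep the pots upright all the way, do not drop or slam them into the wells, and leave the two square bottles standing where they are.

Things in the scene. Friction and masses are not known exactly. Their poses are not given: they have to be found in the camera images.
- pot_tiny: the smallest round specimen pot: white cylinder with a round red screw cap, standing upright on the bench, loose. Cap 30 mm in diameter and 18 mm high, at the very top; body below it 27 mm in diameter; 56 mm high in all. Origin at the centre of its underside, z up along its axis; yaw has no meaning.
- pot_small: the second smallest round specimen pot: white cylinder with a round red screw cap, standing upright on the bench, loose. Cap 42 mm in diameter and 18 mm high, at the very top; body below it 39 mm in diameter; 64 mm high in all. Origin at the centre of its underside, z up along its axis; yaw has no meaning.
- pot_medium: the second largest round specimen pot: white cylinder with a round red screw cap, standing upright on the bench, loose. Cap 54 mm in diameter and 18 mm high, at the very top; body below it 51 mm in diameter; 72 mm high in all. Origin at the centre of its underside, z up along its axis; yaw has no meaning.
- pot_large: the largest round specimen pot: white cylinder with a round red screw cap, standing upright on the bench, loose. Cap 66 mm in diameter and 18 mm high, at the very top; body below it 63 mm in diameter; 80 mm high in all. Origin at the centre of its underside, z up along its axis; yaw has no meaning.
- well_tiny: the foam block with the smallest well: white square block 72 x 72 mm, 18 mm high, fixed to the bench, with one round open well 48 mm in diameter in its middle. The well is 12 mm deep (its floor is 6 mm above the bench) and leaves about 9 mm all round the smallest pot. Origin at the centre of the block's underside, on the well's axis; x and y along its sides, z up.
- well_small: the foam block with the second smallest well: white square block 84 x 84 mm, 18 mm high, fixed to the bench, with one round open well 60 mm in diameter in its middle. The well is 12 mm deep (its floor is 6 mm above the bench) and leaves about 9 mm all round the second smallest pot. Origin at the centre of the block's underside, on the well's axis; x and y along its sides, z up.
- well_medium: the foam block with the second largest well: white square block 96 x 96 mm, 18 mm high, fixed to the bench, with one round open well 72 mm in diameter in its middle. The well is 12 mm deep (its floor is 6 mm above the bench) and leaves about 9 mm all round the second largest pot. Origin at the centre of the block's underside, on the well's axis; x and y along its sides, z up.
- well_large: the foam block with the largest well: white square block 108 x 108 mm, 18 mm high, fixed to the bench, with one round open well 84 mm in diameter in its middle. The well is 12 mm deep (its floor is 6 mm above the bench) and leaves about 9 mm all round the largest pot. Origin at the centre of the block's underside, on the well's axis; x and y along its sides, z up.
- bottle_1: square reagent bottle 1 of two alike, to be left alone: white body 48 x 48 mm and 60 mm high, short neck, red cap 32 mm in diameter and 16 mm high; 82 mm high in all, loose. Origin at the centre of its underside, z up, x and y along its sides.
- bottle_2: square reagent bottle 2 of two alike, to be left alone: white body 48 x 48 mm and 60 mm high, short neck, red cap 32 mm in diameter and 16 mm high; 82 mm high in all, loose. Origin at the centre of its underside, z up, x and y along its sides.
There are look-alikes about, which are no part of the job. What is shaped like the pot_tiny but black is not meant.

How it is judged:
By the outcome, as a careful person would: the job done as asked, in the order asked, and still so for the second after the job is handed in, with the robot touching nothing.
It also fails if it takes over 102 s, if anything falls off the work surface, if the arm or the gripper's body presses on something with over 40 N, if the wrist force passes 120 N, or if a joint passes its speed limit or range.

## Robot

A 6-joint arm with a two-finger parallel gripper is mounted at the origin on the work surface. World frame = base frame: x ahead of the robot, y to its left, z up, the work surface at z = 0. Lengths are in m, angles in rad, forces in N, time in s.
With the tool pointing down it reaches from about 0.325 to 1 m from the base axis. Payload 5.1 kg.
Tool frame: the origin (TCP) lies on the centre line of the jaws, within the pads' length; the fingertips stand env.nose_length ahead of it and the grasp point (between the pads) lies 11 mm behind it (env.nose_length is the distance from the TCP to the fingertips, in m); z points along the fingers, y is the line along which they close (so a half turn about z gives the same grasp; the last joint's range is limited). The gripper opens to 85 mm and grips with 20 to 120 N. Pads are 22 mm wide; open, the fingers measure 114 mm over their backs; the gripper's body (76 mm by 85 mm) begins 54 mm behind the grasp point. The pads swing forward as they close: fully open they stand 13 mm farther back than shut.
Start: joints at [1.135, 0.124, 1.65, -0, 1.367, -0.083], TCP at [0.225, 0.61, 0.239] pointing down, gripper open.
Joint ranges: [-2.61, 2.61], [-1.02, 2.33], [0.03, 2.71], [-1.35, 4.49], [0.32, 2.68], [-2.91, 2.91]. Speed limits (rad/s): [2.57, 2.57, 3.14, 3.14, 3.14, 3.14].

## Interface

Orientations are given as a unit quaternion [x, y, z, w].
In Python, from bench import telemetry, optics, env, regions_of gives the robot as it stands.
- The arm moves only by the shell command python3 -m jog 'ROWS' [FORCE]. ROWS is JSON, a list of rows, each an object of numbers: "wx", "wy", "wz": the turn, a rotation vector about the world's x, y, z in rad; "dx", "dy", "dz": the shift along the world's x, y, z in m; "claw": the opening, from 0 (shut) to 1 (fully open). In form: [{"wx": .., "wy": .., "wz": .., "dx": .., "dy": .., "dz": .., "claw": ..}, ...]. A call has 1 to 20 rows; each row is the pose to reach, as a shift and turn from the pose commanded when the call began; what a row does not reach only later rows make up. A row lasts 1/8 s, in which the tool goes at most 62.5 mm and 10.7 degrees, less where a joint would pass 70% of its speed; a pose out of reach is approached as far as the arm can. A call with a gripper value outside its range is refused whole. The fingers move at their own pace and stop on an object; FORCE is the grip in N (left out, the last holds). Time passes only in rows, so rows that repeat a pose let the fingers close. It gives the time, the measured TCP pose, the force, the opening and the grip force at its end, in the units of the state.
- telemetry.read_state(): the state, without advancing time (a new reading comes with each control period).
- optics.camera(name): name is "side" or "top" or "wrist"; returns the picture (400x640x3 uint8, blue, green, red); there is no depth.
- optics.calibration(name): a dict with "camera_matrix" (3x3 intrinsics, pixels), "extrinsics" (4x4, takes a point from world to camera coordinates). Camera axes: x right, y down, z forward; pixel columns grow to the right and rows downward; lengths in m; the calibration is good to about 2 mm. A picture is of the moment at which its call begins: read the wrist's pose just before it. calibration takes no time and is no camera call; for the wrist camera it gives the pose at the moment of the call.
- env.sign_off(): hands the job in; it is judged then, once.
Trained networks look in the newest picture that a camera, given by its name, has taken for a name from the list of things; names that differ only in an ending like _2 or _b are one class to them, and where a whole thing is asked for, a point or a joint stands for the part that bears it (a point fixed in the world has none). Each returns a list of dicts, best first, with "conf" (0 to 1); they miss things now and then, are a little off and sometimes report something else, mostly with a low value. They report only what shows in the picture. A call takes as long as a camera call. They do not tell look-alikes from the thing itself.
- regions_of(camera, target): "pixels" (400x640 bool, what is visible of it) and "extent" ([left, top, right, bottom] in pixels, round what is visible of it).
The state is a dict: "t": time; "joint_positions": joint angles; "qvel": joint speeds; "joint_efforts": joint torques, N m; "eef_pos": TCP position; "eef_rot": TCP orientation; "force": force on the tool from outside, world axes, zero at the start; "wrist_torque": the same for the moment, N m; "opening": finger opening in m; "grip_force": force on a finger pad.
Only numpy, scipy, OpenCV 4.12 (cv2) and the standard library are available. Lean on these libraries where they do the work, as an engineer would, in place of code of your own. Each camera call takes 0.05 s, during which the arm holds its last target. There are 200 camera calls.

## Working session

There is one attempt and no reset: what is moved stays moved. The work goes in short steps, Python scripts to look and compute and a shell command to move; the robot and the scene stay as the last step left them, time stands still between calls to the robot, and variables do not carry over. Pictures are saved under pics/ and viewed, at most 14 in all, crops included, and the job is handed in when it is done.

```bash
ls; mkdir -p pics; python3 - <<'E'
from bench import telemetry, optics, env
import cv2
s=telemetry.read_state();print(s['t'],s['eef_pos'],s['eef_rot'],s['opening'],env.nose_length)
for c in("top","side"):
    cv2.imwrite(f"pics/{c}0.png",optics.camera(c)); k=optics.calibration(c);print(c,k['camera_matrix'],k['extrinsics'])
E
```

```text
pics
0.0 [0.22437182 0.60940845 0.23805012] [ 1.75500260e-01  9.84478830e-01 -1.00841040e-03 -2.74170958e-04] 0.08536614494191981 0.008
top [[434.62100138   0.         317.89871248]
 [  0.         434.62100138 195.23768049]
 [  0.           0.           1.        ]] [[-0.01077621 -0.99957507  0.02708414 -0.00602283]
 [-0.99756863  0.00888165 -0.06912269  0.48501659]
 [ 0.06885276 -0.02776317 -0.99724044  1.0483917 ]
 [ 0.          0.          0.          1.        ]]
side [[503.24372216   0.         325.44744039]
 [  0.         503.24372216 211.29063254]
 [  0.           0.           1.        ]] [[ 0.91935986 -0.39289323 -0.02030651 -0.47281038]
 [-0.26933201 -0.59092696 -0.76043777  0.17209595]
 [ 0.28677118  0.70458516 -0.64909325  1.03216864]
 [ 0.          0.          0.          1.        ]]
```

View pics/top0.png

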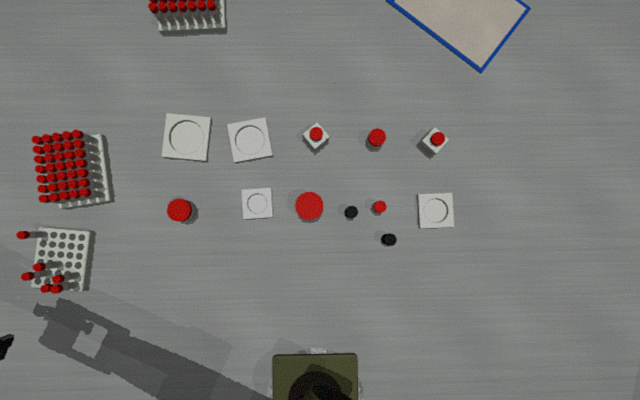

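View pics/side0.png

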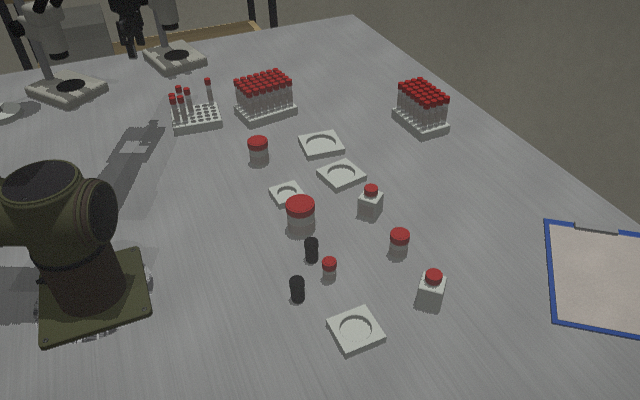

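The top view shows four round red caps without a square body: (179,210) medium, (309,206) large, (377,138) small and (379,207) tiny. Possible mix-ups are the bottles at (316,134) and (437,139), the black look-alikes at (351,212) and (389,240), and the rack tubes at the left. The wells are at (187,137) large, (249,140) medium, (257,203) tiny and (436,210) small.

```bash
cat > loc.py <<'E'
import numpy as np, cv2
from scipy.optimize import least_squares
from bench import optics
# name: list of (z, half-size, round?) rings whose hull is the thing's silhouette
H=lambda d,h:[(h-.018,d/2),(h,d/2)]
CAP={'pot_tiny':H(.030,.056),'pot_small':H(.042,.064),'pot_medium':H(.054,.072),'pot_large':H(.066,.080)}
BLK={'well_tiny':.072,'well_small':.084,'well_medium':.096,'well_large':.108}
def proj(cam,P):
    k=optics.calibration(cam);E=k['extrinsics'];q=k['camera_matrix']@(E[:3,:3]@np.atleast_2d(P).T+E[:3,3:]);return (q[:2]/q[2]).T
def sil(cam,name,x,y,yaw=0.):
    if name in CAP:
        a=np.linspace(0,2*np.pi,40);P=[[x+r*np.cos(t),y+r*np.sin(t),z] for z,r in CAP[name] for t in a]
    else:
        h=BLK[name]/2**.5;P=[[x+h*np.cos(t+yaw),y+h*np.sin(t+yaw),z] for z in(0,.018) for t in np.pi/4+np.arange(4)*np.pi/2]
    return cv2.convexHull(proj(cam,P).astype(np.float32))
def cen(c): m=cv2.moments(c);return np.array([m['m10'],m['m01']])/m['m00'],m['m00']
def solve(cam,name,c,yaw=0.):
    r=least_squares(lambda p:cen(sil(cam,name,*p,yaw))[0]-c,[.5,0.],diff_step=1e-3,x_scale=.1);return r.x
E
python3 - <<'E'
from loc import *
from bench import regions_of
rough={'pot_tiny':(379,207),'pot_small':(377,138),'pot_medium':(179,210),'pot_large':(309,206),'well_tiny':(257,203),'well_small':(436,210),'well_medium':(249,140),'well_large':(187,137)}
im=optics.camera("top");b,g,r=[im[...,i].astype(int) for i in range(3)]
red=((r>90)&(r>g+60)).astype(np.uint8)
n,l,st,ce=cv2.connectedComponentsWithStats(red)
for k,c in rough.items():
    rs=regions_of("top",k);print(k,[(q['extent'],round(q['conf'],2)) for q in rs[:5]])
    if k in CAP:
        i=l[c[1],c[0]];cc,A=ce[i],st[i,4];yaw=0
    else:
        m=(im.min(2)>175).astype(np.uint8);m=cv2.morphologyEx(m,cv2.MORPH_OPEN,np.ones((3,3)))
        cn=min(cv2.findContours(m,cv2.RETR_EXTERNAL,2)[0],key=lambda q:np.hypot(*(np.mean(q[:,0],0)-c))+ (1e3 if len(q)<20 else 0))
        cc,A=cen(cv2.convexHull(cn));ang=cv2.minAreaRect(cn)[2];yaw=-np.radians(ang)
    p=solve("top",k,cc,yaw);print('  ',cc.round(1),'area',A,'model',cen(sil("top",k,*p,yaw))[1].round(),'xy',p.round(4))
    cv2.polylines(im,[np.int32(sil("top",k,*p,yaw).round())],True,(0,255,0) if k in CAP else (255,0,0),1)
cv2.imwrite("pics/chk.png",cv2.resize(im[90:260,140:480],(800,400),interpolation=cv2.INTER_NEAREST))
E
```

```text
pot_tiny [([345.3, 208.3, 360.3, 219.6], 0.66), ([166.9, 198.6, 197.6, 222.4], 0.59), ([381.2, 235.6, 397.3, 248.2], 0.45), ([372.4, 203.3, 379.4, 212.3], 0.42)]Traceback (most recent call last):
  File "<stdin>", line 15, in <module>
AttributeError: 'float' object has no attribute 'round'
```

```bash
cat > find.py <<'E'
from loc import *
from bench import regions_of
rough={'pot_tiny':(379,207),'pot_small':(377,138),'pot_medium':(179,210),'pot_large':(309,206),'well_tiny':(257,203),'well_small':(436,210),'well_medium':(249,140),'well_large':(187,137)}
im=optics.camera("top");b,g,r=[im[...,i].astype(int) for i in range(3)]
red=((r>90)&(r>g+60)).astype(np.uint8)
n,l,st,ce=cv2.connectedComponentsWithStats(red)
out=im.copy()
for k,c in rough.items():
    rs=regions_of("top",k);print(k,[(np.round(q['extent']).astype(int).tolist(),round(q['conf'],2)) for q in rs[:5]])
    if k in CAP:
        i=l[c[1],c[0]];cc,A=ce[i],st[i,4];yaw=0
    else:
        m=(im.min(2)>175).astype(np.uint8);m=cv2.morphologyEx(m,cv2.MORPH_OPEN,np.ones((3,3)))
        cn=min(cv2.findContours(m,cv2.RETR_EXTERNAL,2)[0],key=lambda q:np.hypot(*(np.mean(q[:,0],0)-c))+ (1e3 if len(q)<20 else 0))
        cc,A=cen(cv2.convexHull(cn));ang=cv2.minAreaRect(cn)[2];yaw=-np.radians(ang)
    p=solve("top",k,cc,yaw);print('  ',np.round(cc,1),'area',A,'model',round(cen(sil("top",k,*p,yaw))[1]),'xy',np.round(p,4))
    cv2.polylines(out,[np.int32(sil("top",k,*p,yaw).round())],True,(0,255,0) if k in CAP else (255,0,0),1)
cv2.imwrite("pics/chk.png",cv2.resize(out[90:260,140:480],(800,400),interpolation=cv2.INTER_NEAREST))
E
python3 find.py
```

```text
pot_tiny [([383, 233, 396, 246], 0.69), ([343, 209, 360, 219], 0.53), ([239, 190, 269, 222], 0.53)]
   [379.6 206.3] area 119 model 140 xy [ 0.455  -0.1568]
pot_small [([367, 129, 389, 146], 0.52)]
   [376.9 136.6] area 236 model 271 xy [ 0.6216 -0.1524]
pot_medium [([166, 196, 196, 224], 0.89)]
   [178.3 209.6] area 428 model 481 xy [0.4512 0.3144]
pot_large [([296, 189, 322, 222], 0.92)]
   [308.8 205.5] area 627 model 645 xy [0.4573 0.0121]
well_tiny [([239, 189, 271, 221], 0.7)]
   [256.6 202.5] area 765.5 model 897 xy [0.4687 0.1393]
well_small [([417, 192, 454, 228], 0.65)]
   [256.6 202.5] area 765.5 model 1214 xy [0.4687 0.1393]
well_medium [([228, 117, 272, 164], 0.75)]
   [252.1 142.5] area 326.0 model 1564 xy [0.6178 0.1508]
well_large [([224, 116, 272, 165], 0.71)]
   [240.4 156.5] area 76.0 model 1997 xy [0.5831 0.179 ]
```

View pics/chk.png

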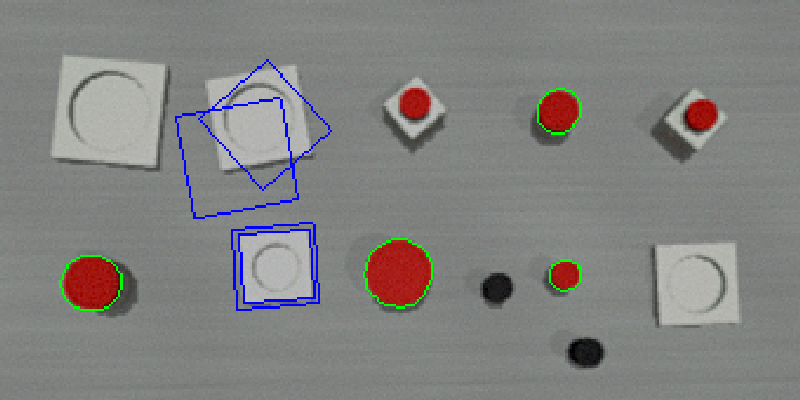

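The crop confirms the four round caps, and the fitted pot outlines (green) match. The well masks failed because the brightness threshold was too high, so I'll redo those in local windows.

```bash
cat > wells.py <<'E'
from loc import *
rough={'well_tiny':(257,203),'well_small':(436,210),'well_medium':(249,140),'well_large':(187,137)}
im=optics.camera("top");out=im.copy()
for k,c in rough.items():
    w=int(BLK[k]*300);x0,y0=c[0]-w,c[1]-w
    g=cv2.GaussianBlur(im[y0:y0+2*w,x0:x0+2*w].min(2),(3,3),0)
    if k=='well_medium': g[:, :12]=100
    _,m=cv2.threshold(g,0,255,cv2.THRESH_OTSU)
    n,l,st,_=cv2.connectedComponentsWithStats(m)
    i=1+np.argmax(st[1:,4]);cn=np.vstack(cv2.findContours((l==i).astype(np.uint8),cv2.RETR_EXTERNAL,1)[0])
    hull=cv2.convexHull(cn+[[x0,y0]]).astype(np.float32);cc,A=cen(hull);yaw=-np.radians(cv2.minAreaRect(hull)[2])
    p=solve("top",k,cc,yaw);print(k,np.round(cc,1),A,round(cen(sil("top",k,*p,yaw))[1]),np.round(p,4))
    cv2.polylines(out,[np.int32(sil("top",k,*p,yaw).round())],True,(255,0,0),1)
cv2.imwrite("pics/chk2.png",cv2.resize(out[90:260,140:480],(800,400),interpolation=cv2.INTER_NEAREST))
E
python3 wells.py
```

```text
well_tiny [256.4 202.7] 820.5 898 [0.4682 0.14  ]
well_small [436. 210.] 1111.0 1220 [ 0.4461 -0.3036]
well_medium [250.7 139.3] 1382.0 1572 [0.626  0.1536]
well_large [185.4 136.1] 1877.0 2052 [0.6348 0.3144]
```

View pics/chk2.png

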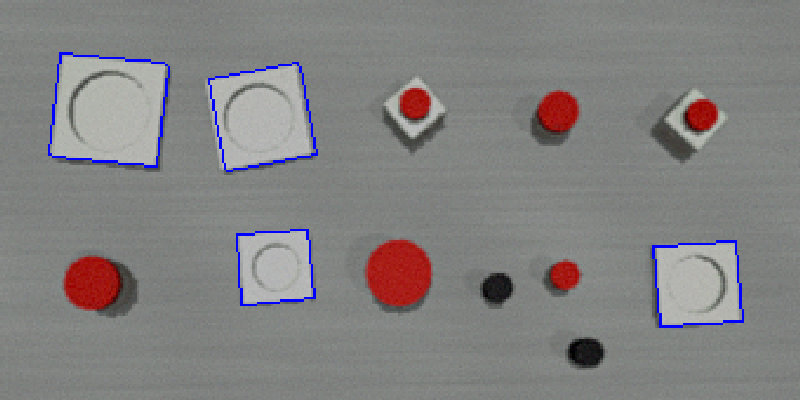

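The block outlines now fit. Positions in metres, pot to well:

| Size | Pot | Well |
|---|---|---|
| tiny | (.455,-.157) | (.468,.140) |
| small | (.622,-.152) | (.446,-.304) |
| medium | (.451,.314) | (.626,.154) |
| large | (.457,.012) | (.635,.314) |

I'll place the smallest first.

```bash
python3 -m jog '[{"dx":0.23,"dy":-0.767,"dz":-0.09,"claw":0.65},{"dx":0.23,"dy":-0.767,"dz":-0.09,"claw":0.65},{"dx":0.23,"dy":-0.767,"dz":-0.09,"claw":0.65},{"dx":0.23,"dy":-0.767,"dz":-0.09,"claw":0.65},{"dx":0.23,"dy":-0.767,"dz":-0.09,"claw":0.65},{"dx":0.23,"dy":-0.767,"dz":-0.09,"claw":0.65},{"dx":0.23,"dy":-0.767,"dz":-0.09,"claw":0.65},{"dx":0.23,"dy":-0.767,"dz":-0.09,"claw":0.65},{"dx":0.23,"dy":-0.767,"dz":-0.09,"claw":0.65},{"dx":0.23,"dy":-0.767,"dz":-0.09,"claw":0.65},{"dx":0.23,"dy":-0.767,"dz":-0.09,"claw":0.65},{"dx":0.23,"dy":-0.767,"dz":-0.09,"claw":0.65},{"dx":0.23,"dy":-0.767,"dz":-0.09,"claw":0.65},{"dx":0.23,"dy":-0.767,"dz":-0.09,"claw":0.65},{"dx":0.23,"dy":-0.767,"dz":-0.09,"claw":0.65},{"dx":0.23,"dy":-0.767,"dz":-0.09,"claw":0.65},{"dx":0.23,"dy":-0.767,"dz":-0.09,"claw":0.65},{"dx":0.23,"dy":-0.767,"dz":-0.09,"claw":0.65}]' 40; python3 - <<'E'
from bench import optics
import cv2
cv2.imwrite("pics/w1.png",optics.camera("wrist"))
E
```

```text
$[0]: bad value
```

View pics/w1.png

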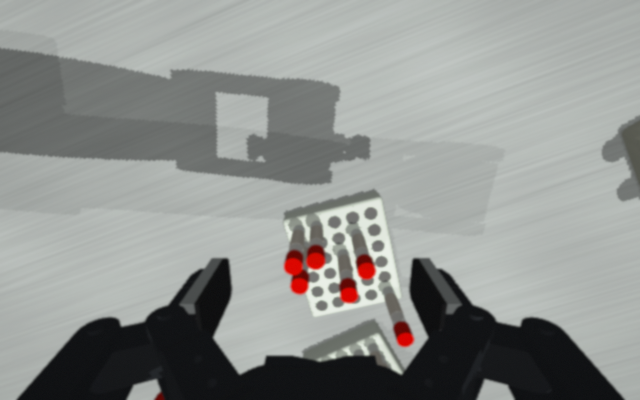

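The move was refused, probably because every key has to be given. The wrist picture only shows the rack under the start pose.

```bash
python3 -m jog '[{"wx":0,"wy":0,"wz":0,"dx":0.23,"dy":-0.767,"dz":-0.09,"claw":0.65},{"wx":0,"wy":0,"wz":0,"dx":0.23,"dy":-0.767,"dz":-0.09,"claw":0.65},{"wx":0,"wy":0,"wz":0,"dx":0.23,"dy":-0.767,"dz":-0.09,"claw":0.65},{"wx":0,"wy":0,"wz":0,"dx":0.23,"dy":-0.767,"dz":-0.09,"claw":0.65},{"wx":0,"wy":0,"wz":0,"dx":0.23,"dy":-0.767,"dz":-0.09,"claw":0.65},{"wx":0,"wy":0,"wz":0,"dx":0.23,"dy":-0.767,"dz":-0.09,"claw":0.65},{"wx":0,"wy":0,"wz":0,"dx":0.23,"dy":-0.767,"dz":-0.09,"claw":0.65},{"wx":0,"wy":0,"wz":0,"dx":0.23,"dy":-0.767,"dz":-0.09,"claw":0.65},{"wx":0,"wy":0,"wz":0,"dx":0.23,"dy":-0.767,"dz":-0.09,"claw":0.65},{"wx":0,"wy":0,"wz":0,"dx":0.23,"dy":-0.767,"dz":-0.09,"claw":0.65},{"wx":0,"wy":0,"wz":0,"dx":0.23,"dy":-0.767,"dz":-0.09,"claw":0.65},{"wx":0,"wy":0,"wz":0,"dx":0.23,"dy":-0.767,"dz":-0.09,"claw":0.65},{"wx":0,"wy":0,"wz":0,"dx":0.23,"dy":-0.767,"dz":-0.09,"claw":0.65},{"wx":0,"wy":0,"wz":0,"dx":0.23,"dy":-0.767,"dz":-0.09,"claw":0.65},{"wx":0,"wy":0,"wz":0,"dx":0.23,"dy":-0.767,"dz":-0.09,"claw":0.65},{"wx":0,"wy":0,"wz":0,"dx":0.23,"dy":-0.767,"dz":-0.09,"claw":0.65},{"wx":0,"wy":0,"wz":0,"dx":0.23,"dy":-0.767,"dz":-0.09,"claw":0.65},{"wx":0,"wy":0,"wz":0,"dx":0.23,"dy":-0.767,"dz":-0.09,"claw":0.65}]' 40; python3 - <<'E'
from bench import optics
import cv2
cv2.imwrite("pics/w2.png",optics.camera("wrist"))
from loc import *
print(proj("wrist",[[.455,-.157,.056]]))
E
```

```text
t: 3.0
eef_pos: [0.4546, -0.1563, 0.1495]
eef_rot: [0.175, 0.985, -0.0, 0.0]
force: [0.3, 0.1, -0.6]
opening: 0.0554
grip_force: 0.0
[[319.03277264 206.68215428]]
```

View pics/w2.png

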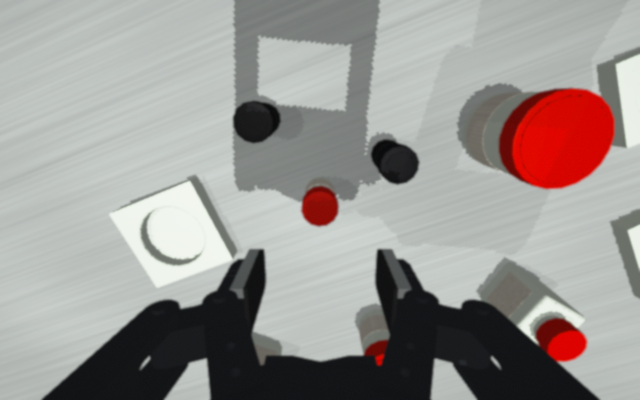

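The red cap sits at (320,206), where the projection put it. The black look-alikes at (257,121) and (397,162) are clear of the fingers, so I'll descend, grip and lift.

```bash
python3 -m jog '[{"wx":0,"wy":0,"wz":0,"dx":0,"dy":0,"dz":-0.06,"claw":0.65},{"wx":0,"wy":0,"wz":0,"dx":0,"dy":0,"dz":-0.1,"claw":0.65},{"wx":0,"wy":0,"wz":0,"dx":0,"dy":0,"dz":-0.115,"claw":0.65},{"wx":0,"wy":0,"wz":0,"dx":0,"dy":0,"dz":-0.115,"claw":0.2},{"wx":0,"wy":0,"wz":0,"dx":0,"dy":0,"dz":-0.115,"claw":0.2},{"wx":0,"wy":0,"wz":0,"dx":0,"dy":0,"dz":-0.115,"claw":0.2},{"wx":0,"wy":0,"wz":0,"dx":0,"dy":0,"dz":-0.115,"claw":0.2},{"wx":0,"wy":0,"wz":0,"dx":0,"dy":0,"dz":-0.115,"claw":0.2},{"wx":0,"wy":0,"wz":0,"dx":0,"dy":0,"dz":-0.115,"claw":0.2},{"wx":0,"wy":0,"wz":0,"dx":0,"dy":0,"dz":-0.115,"claw":0.2},{"wx":0,"wy":0,"wz":0,"dx":0,"dy":0,"dz":-0.105,"claw":0.2},{"wx":0,"wy":0,"wz":0,"dx":0,"dy":0,"dz":-0.085,"claw":0.2},{"wx":0,"wy":0,"wz":0,"dx":0,"dy":0,"dz":-0.085,"claw":0.2}]' 40; python3 - <<'E'
from bench import optics
import cv2
cv2.imwrite("pics/s2.png",optics.camera("side")[160:340,220:480].repeat(3,0).repeat(3,1))
E
```

```text
t: 4.68
eef_pos: [0.4557, -0.1576, 0.0659]
eef_rot: [0.175, 0.984, -0.0, 0.002]
force: [0.8, -0.4, -0.2]
opening: 0.0287
grip_force: 39.5
```

View pics/s2.png

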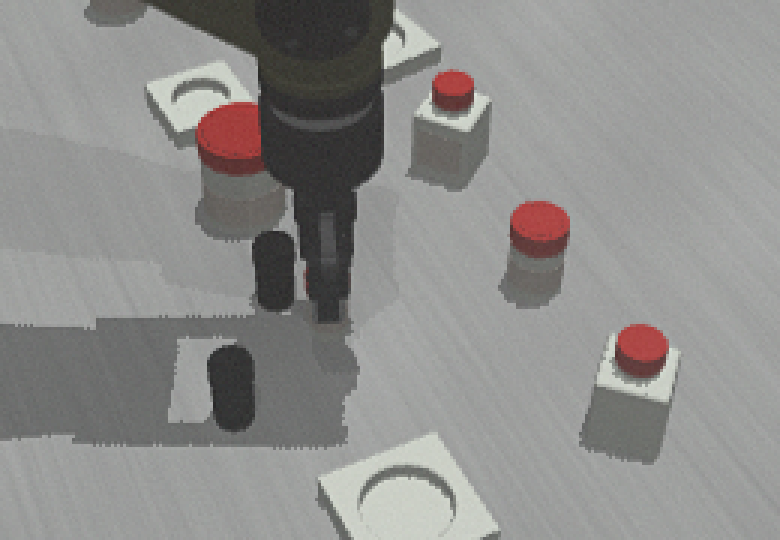

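The side view shows the tiny pot lifted between the pads at about (328,280), with its neighbours undisturbed. Next I carry it to well_tiny. The pot's floor level in the well is dz -0.024 from here.

```bash
python3 -m jog '[{"wx":0,"wy":0,"wz":0,"dx":0,"dy":0,"dz":0.05,"claw":0.2},{"wx":0,"wy":0,"wz":0,"dx":0,"dy":0,"dz":0.1,"claw":0.2},{"wx":0,"wy":0,"wz":0,"dx":0.002,"dy":0.04,"dz":0.11,"claw":0.2},{"wx":0,"wy":0,"wz":0,"dx":0.004,"dy":0.09,"dz":0.11,"claw":0.2},{"wx":0,"wy":0,"wz":0,"dx":0.006,"dy":0.14,"dz":0.11,"claw":0.2},{"wx":0,"wy":0,"wz":0,"dx":0.008,"dy":0.19,"dz":0.11,"claw":0.2},{"wx":0,"wy":0,"wz":0,"dx":0.01,"dy":0.24,"dz":0.11,"claw":0.2},{"wx":0,"wy":0,"wz":0,"dx":0.013,"dy":0.28,"dz":0.11,"claw":0.2},{"wx":0,"wy":0,"wz":0,"dx":0.013,"dy":0.297,"dz":0.11,"claw":0.2},{"wx":0,"wy":0,"wz":0,"dx":0.013,"dy":0.297,"dz":0.07,"claw":0.2},{"wx":0,"wy":0,"wz":0,"dx":0.013,"dy":0.297,"dz":0.03,"claw":0.2},{"wx":0,"wy":0,"wz":0,"dx":0.013,"dy":0.297,"dz":0.01,"claw":0.2},{"wx":0,"wy":0,"wz":0,"dx":0.013,"dy":0.297,"dz":0.01,"claw":0.2}]'; python3 - <<'E'
from bench import optics
import cv2
cv2.imwrite("pics/s3.png",optics.camera("side")[120:270,200:430].repeat(3,0).repeat(3,1))
E
```

```text
t: 6.35
eef_pos: [0.4656, 0.139, 0.0717]
eef_rot: [0.176, 0.984, -0.001, -0.003]
force: [0.3, -1.2, 0.1]
opening: 0.0287
grip_force: 39.7
```

View pics/s3.png

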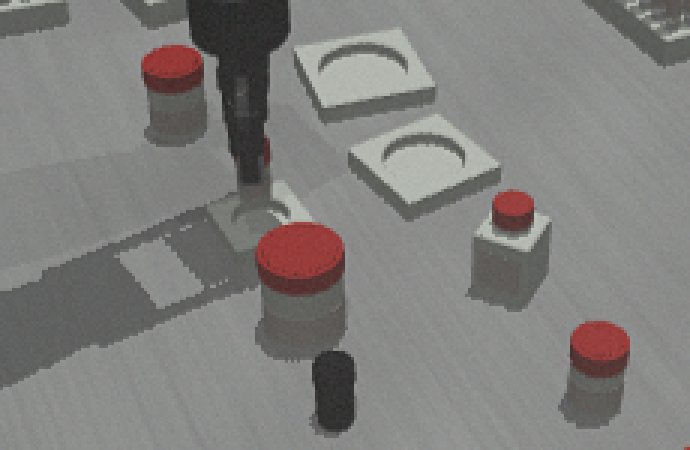

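The pot hangs upright above the tiny well, near (255,200) in the crop. I'll lower it slowly.

```bash
python3 -m jog '[{"wx":0,"wy":0,"wz":0,"dx":0.001,"dy":0,"dz":-0.01,"claw":0.2},{"wx":0,"wy":0,"wz":0,"dx":0.001,"dy":0,"dz":-0.02,"claw":0.2},{"wx":0,"wy":0,"wz":0,"dx":0.001,"dy":0,"dz":-0.026,"claw":0.2},{"wx":0,"wy":0,"wz":0,"dx":0.001,"dy":0,"dz":-0.03,"claw":0.2},{"wx":0,"wy":0,"wz":0,"dx":0.001,"dy":0,"dz":-0.032,"claw":0.2},{"wx":0,"wy":0,"wz":0,"dx":0.001,"dy":0,"dz":-0.033,"claw":0.2},{"wx":0,"wy":0,"wz":0,"dx":0.001,"dy":0,"dz":-0.034,"claw":0.2},{"wx":0,"wy":0,"wz":0,"dx":0.001,"dy":0,"dz":-0.034,"claw":0.2}]'
```

```text
t: 7.4
eef_pos: [0.4691, 0.1399, 0.0416]
eef_rot: [0.175, 0.985, -0.0, 0.0]
force: [-3.5, -0.8, 6.8]
opening: 0.0285
grip_force: 40.3
```

Contact reads 6.8 N, so I'll release and rise.

```bash
python3 -m jog '[{"wx":0,"wy":0,"wz":0,"dx":0,"dy":0,"dz":0,"claw":0.4},{"wx":0,"wy":0,"wz":0,"dx":0,"dy":0,"dz":0,"claw":0.55},{"wx":0,"wy":0,"wz":0,"dx":0,"dy":0,"dz":0,"claw":0.7},{"wx":0,"wy":0,"wz":0,"dx":0,"dy":0,"dz":0,"claw":0.7},{"wx":0,"wy":0,"wz":0,"dx":0,"dy":0,"dz":0.03,"claw":0.7},{"wx":0,"wy":0,"wz":0,"dx":0,"dy":0,"dz":0.08,"claw":0.7},{"wx":0,"wy":0,"wz":0,"dx":0,"dy":0,"dz":0.13,"claw":0.7},{"wx":0,"wy":0,"wz":0,"dx":0.03,"dy":-0.04,"dz":0.13,"claw":0.8},{"wx":0,"wy":0,"wz":0,"dx":0.153,"dy":-0.292,"dz":0.13,"claw":0.8},{"wx":0,"wy":0,"wz":0,"dx":0.153,"dy":-0.292,"dz":0.13,"claw":0.8},{"wx":0,"wy":0,"wz":0,"dx":0.153,"dy":-0.292,"dz":0.13,"claw":0.8},{"wx":0,"wy":0,"wz":0,"dx":0.153,"dy":-0.292,"dz":0.13,"claw":0.8},{"wx":0,"wy":0,"wz":0,"dx":0.153,"dy":-0.292,"dz":0.13,"claw":0.8},{"wx":0,"wy":0,"wz":0,"dx":0.153,"dy":-0.292,"dz":0.13,"claw":0.8},{"wx":0,"wy":0,"wz":0,"dx":0.153,"dy":-0.292,"dz":0.13,"claw":0.8},{"wx":0,"wy":0,"wz":0,"dx":0.153,"dy":-0.292,"dz":0.13,"claw":0.8}]'; python3 - <<'E'
from loc import *
w=optics.camera("wrist");s=optics.camera("side")[140:260,220:400]
print(proj("wrist",[[.622,-.152,.064]]))
cv2.imwrite("pics/s4.png",np.vstack([cv2.resize(s,(480,320)),cv2.resize(w,(448,280))[:,:].copy() if 0 else cv2.resize(w,(480,280))]))
E
```

```text
t: 9.4
eef_pos: [0.6212, -0.1508, 0.1703]
eef_rot: [0.175, 0.985, 0.0, -0.0]
force: [0.9, -0.3, 0.3]
opening: 0.0684
grip_force: 0.0
[[318.57210651 202.18485115]]
```

View pics/s4.png

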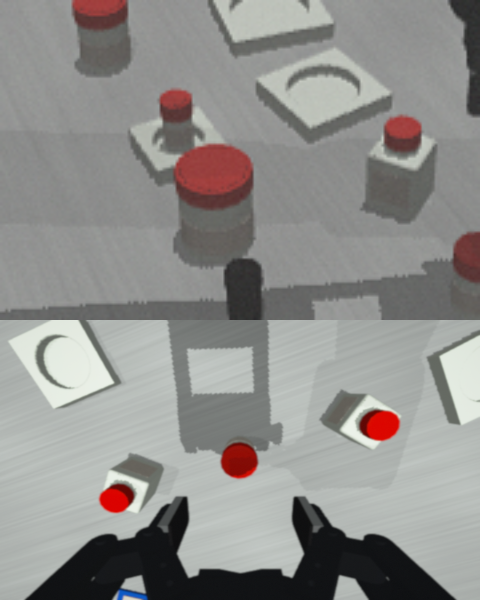

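The tiny pot stands upright in its well. The small pot's cap is at (319,200) in the wrist view, as predicted, with a bottle on each side clear of the fingers. I'll grip it now.

```bash
python3 -m jog '[{"wx":0,"wy":0,"wz":0,"dx":0,"dy":0,"dz":-0.05,"claw":0.75},{"wx":0,"wy":0,"wz":0,"dx":0,"dy":0,"dz":-0.1,"claw":0.75},{"wx":0,"wy":0,"wz":0,"dx":0,"dy":0,"dz":-0.128,"claw":0.75},{"wx":0,"wy":0,"wz":0,"dx":0,"dy":0,"dz":-0.128,"claw":0.75},{"wx":0,"wy":0,"wz":0,"dx":0,"dy":0,"dz":-0.128,"claw":0.3},{"wx":0,"wy":0,"wz":0,"dx":0,"dy":0,"dz":-0.128,"claw":0.3},{"wx":0,"wy":0,"wz":0,"dx":0,"dy":0,"dz":-0.128,"claw":0.3},{"wx":0,"wy":0,"wz":0,"dx":0,"dy":0,"dz":-0.128,"claw":0.3},{"wx":0,"wy":0,"wz":0,"dx":0,"dy":0,"dz":-0.128,"claw":0.3},{"wx":0,"wy":0,"wz":0,"dx":0,"dy":0,"dz":-0.128,"claw":0.3},{"wx":0,"wy":0,"wz":0,"dx":0,"dy":0,"dz":-0.128,"claw":0.3},{"wx":0,"wy":0,"wz":0,"dx":0,"dy":0,"dz":-0.12,"claw":0.3},{"wx":0,"wy":0,"wz":0,"dx":0,"dy":0,"dz":-0.1,"claw":0.3},{"wx":0,"wy":0,"wz":0,"dx":0,"dy":0,"dz":-0.05,"claw":0.3},{"wx":0,"wy":0,"wz":0,"dx":0,"dy":0,"dz":0,"claw":0.3},{"wx":0,"wy":0,"wz":0,"dx":0,"dy":0,"dz":0,"claw":0.3}]'
```

```text
t: 11.5
eef_pos: [0.625, -0.1532, 0.1782]
eef_rot: [0.175, 0.984, -0.001, 0.006]
force: [-0.1, 0.1, -0.4]
opening: 0.041
grip_force: 40.6
```

```bash
python3 -m jog '[{"wx":0,"wy":0,"wz":0,"dx":-0.03,"dy":-0.026,"dz":0,"claw":0.3},{"wx":0,"wy":0,"wz":0,"dx":-0.07,"dy":-0.06,"dz":0,"claw":0.3},{"wx":0,"wy":0,"wz":0,"dx":-0.11,"dy":-0.095,"dz":0,"claw":0.3},{"wx":0,"wy":0,"wz":0,"dx":-0.15,"dy":-0.13,"dz":0,"claw":0.3},{"wx":0,"wy":0,"wz":0,"dx":-0.176,"dy":-0.152,"dz":0,"claw":0.3},{"wx":0,"wy":0,"wz":0,"dx":-0.176,"dy":-0.152,"dz":0,"claw":0.3},{"wx":0,"wy":0,"wz":0,"dx":-0.176,"dy":-0.152,"dz":-0.04,"claw":0.3},{"wx":0,"wy":0,"wz":0,"dx":-0.176,"dy":-0.152,"dz":-0.08,"claw":0.3},{"wx":0,"wy":0,"wz":0,"dx":-0.176,"dy":-0.152,"dz":-0.095,"claw":0.3},{"wx":0,"wy":0,"wz":0,"dx":-0.176,"dy":-0.152,"dz":-0.105,"claw":0.3},{"wx":0,"wy":0,"wz":0,"dx":-0.176,"dy":-0.152,"dz":-0.112,"claw":0.3},{"wx":0,"wy":0,"wz":0,"dx":-0.176,"dy":-0.152,"dz":-0.117,"claw":0.3},{"wx":0,"wy":0,"wz":0,"dx":-0.176,"dy":-0.152,"dz":-0.12,"claw":0.3},{"wx":0,"wy":0,"wz":0,"dx":-0.176,"dy":-0.152,"dz":-0.121,"claw":0.3},{"wx":0,"wy":0,"wz":0,"dx":-0.176,"dy":-0.152,"dz":-0.122,"claw":0.3},{"wx":0,"wy":0,"wz":0,"dx":-0.176,"dy":-0.152,"dz":-0.122,"claw":0.3}]'
```

```text
t: 13.5
eef_pos: [0.4465, -0.3047, 0.0508]
eef_rot: [0.175, 0.984, -0.0, 0.001]
force: [-3.0, 3.1, 10.6]
opening: 0.0407
grip_force: 41.7
```

```bash
python3 -m jog '[{"wx":0,"wy":0,"wz":0,"dx":0,"dy":0,"dz":0,"claw":0.55},{"wx":0,"wy":0,"wz":0,"dx":0,"dy":0,"dz":0,"claw":0.7},{"wx":0,"wy":0,"wz":0,"dx":0,"dy":0,"dz":0,"claw":0.85},{"wx":0,"wy":0,"wz":0,"dx":0,"dy":0,"dz":0,"claw":0.85},{"wx":0,"wy":0,"wz":0,"dx":0,"dy":0,"dz":0.03,"claw":0.85},{"wx":0,"wy":0,"wz":0,"dx":0,"dy":0,"dz":0.08,"claw":0.85},{"wx":0,"wy":0,"wz":0,"dx":0,"dy":0,"dz":0.13,"claw":0.85},{"wx":0,"wy":0,"wz":0,"dx":0,"dy":0.05,"dz":0.13,"claw":0.9},{"wx":0,"wy":0,"wz":0,"dx":0.005,"dy":0.618,"dz":0.13,"claw":0.9},{"wx":0,"wy":0,"wz":0,"dx":0.005,"dy":0.618,"dz":0.13,"claw":0.9},{"wx":0,"wy":0,"wz":0,"dx":0.005,"dy":0.618,"dz":0.13,"claw":0.9},{"wx":0,"wy":0,"wz":0,"dx":0.005,"dy":0.618,"dz":0.13,"claw":0.9},{"wx":0,"wy":0,"wz":0,"dx":0.005,"dy":0.618,"dz":0.13,"claw":0.9},{"wx":0,"wy":0,"wz":0,"dx":0.005,"dy":0.618,"dz":0.13,"claw":0.9},{"wx":0,"wy":0,"wz":0,"dx":0.005,"dy":0.618,"dz":0.13,"claw":0.9},{"wx":0,"wy":0,"wz":0,"dx":0.005,"dy":0.618,"dz":0.13,"claw":0.9},{"wx":0,"wy":0,"wz":0,"dx":0.005,"dy":0.618,"dz":0.13,"claw":0.9},{"wx":0,"wy":0,"wz":0,"dx":0.005,"dy":0.618,"dz":0.13,"claw":0.9},{"wx":0,"wy":0,"wz":0,"dx":0.005,"dy":0.618,"dz":0.13,"claw":0.9},{"wx":0,"wy":0,"wz":0,"dx":0.005,"dy":0.618,"dz":0.13,"claw":0.9}]'; python3 - <<'E'
from loc import *
w=optics.camera("wrist");s=optics.camera("side")[220:360,260:460]
print(proj("wrist",[[.451,.314,.072]]))
cv2.imwrite("pics/s5.png",np.vstack([cv2.resize(s,(480,320)),cv2.resize(w,(480,280))]))
E
```

```text
t: 16.0
eef_pos: [0.4507, 0.3126, 0.1781]
eef_rot: [0.176, 0.984, -0.0, -0.0]
force: [0.8, -0.5, -0.0]
opening: 0.0769
grip_force: 0.0
[[321.17715973 200.70991255]]
```

View pics/s5.png

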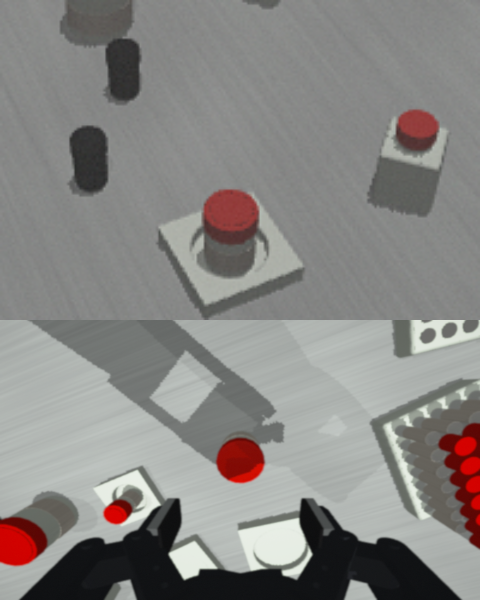

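The small pot stands centred and upright in its well, and the bottle at right is unmoved. The medium cap is at (240,460), matching the projection, so I'll grip it.

```bash
python3 -m jog '[{"wx":0,"wy":0,"wz":0,"dx":0,"dy":0,"dz":-0.05,"claw":0.9},{"wx":0,"wy":0,"wz":0,"dx":0,"dy":0,"dz":-0.1,"claw":0.9},{"wx":0,"wy":0,"wz":0,"dx":0,"dy":0,"dz":-0.129,"claw":0.9},{"wx":0,"wy":0,"wz":0,"dx":0,"dy":0,"dz":-0.129,"claw":0.9},{"wx":0,"wy":0,"wz":0,"dx":0,"dy":0,"dz":-0.129,"claw":0.45},{"wx":0,"wy":0,"wz":0,"dx":0,"dy":0,"dz":-0.129,"claw":0.45},{"wx":0,"wy":0,"wz":0,"dx":0,"dy":0,"dz":-0.129,"claw":0.45},{"wx":0,"wy":0,"wz":0,"dx":0,"dy":0,"dz":-0.129,"claw":0.45},{"wx":0,"wy":0,"wz":0,"dx":0,"dy":0,"dz":-0.129,"claw":0.45},{"wx":0,"wy":0,"wz":0,"dx":0,"dy":0,"dz":-0.129,"claw":0.45},{"wx":0,"wy":0,"wz":0,"dx":0,"dy":0,"dz":-0.129,"claw":0.45},{"wx":0,"wy":0,"wz":0,"dx":0,"dy":0,"dz":-0.12,"claw":0.45},{"wx":0,"wy":0,"wz":0,"dx":0,"dy":0,"dz":-0.1,"claw":0.45},{"wx":0,"wy":0,"wz":0,"dx":0,"dy":0,"dz":-0.05,"claw":0.45},{"wx":0,"wy":0,"wz":0,"dx":0,"dy":0,"dz":0,"claw":0.45},{"wx":0,"wy":0,"wz":0,"dx":0,"dy":0,"dz":0,"claw":0.45}]'
```

```text
t: 18.1
eef_pos: [0.4535, 0.3158, 0.1856]
eef_rot: [0.175, 0.984, 0.004, 0.005]
force: [0.6, -0.1, -1.8]
opening: 0.0526
grip_force: 42.6
```

```bash
python3 -m jog '[{"wx":0,"wy":0,"wz":0,"dx":0.03,"dy":-0.027,"dz":0,"claw":0.45},{"wx":0,"wy":0,"wz":0,"dx":0.07,"dy":-0.064,"dz":0,"claw":0.45},{"wx":0,"wy":0,"wz":0,"dx":0.11,"dy":-0.1,"dz":0,"claw":0.45},{"wx":0,"wy":0,"wz":0,"dx":0.15,"dy":-0.137,"dz":0,"claw":0.45},{"wx":0,"wy":0,"wz":0,"dx":0.175,"dy":-0.16,"dz":0,"claw":0.45},{"wx":0,"wy":0,"wz":0,"dx":0.175,"dy":-0.16,"dz":0,"claw":0.45},{"wx":0,"wy":0,"wz":0,"dx":0.175,"dy":-0.16,"dz":-0.04,"claw":0.45},{"wx":0,"wy":0,"wz":0,"dx":0.175,"dy":-0.16,"dz":-0.08,"claw":0.45},{"wx":0,"wy":0,"wz":0,"dx":0.175,"dy":-0.16,"dz":-0.095,"claw":0.45},{"wx":0,"wy":0,"wz":0,"dx":0.175,"dy":-0.16,"dz":-0.105,"claw":0.45},{"wx":0,"wy":0,"wz":0,"dx":0.175,"dy":-0.16,"dz":-0.112,"claw":0.45},{"wx":0,"wy":0,"wz":0,"dx":0.175,"dy":-0.16,"dz":-0.117,"claw":0.45},{"wx":0,"wy":0,"wz":0,"dx":0.175,"dy":-0.16,"dz":-0.12,"claw":0.45},{"wx":0,"wy":0,"wz":0,"dx":0.175,"dy":-0.16,"dz":-0.121,"claw":0.45},{"wx":0,"wy":0,"wz":0,"dx":0.175,"dy":-0.16,"dz":-0.122,"claw":0.45},{"wx":0,"wy":0,"wz":0,"dx":0.175,"dy":-0.16,"dz":-0.123,"claw":0.45},{"wx":0,"wy":0,"wz":0,"dx":0.175,"dy":-0.16,"dz":-0.123,"claw":0.45}]'
```

```text
t: 20.23
eef_pos: [0.6265, 0.1537, 0.0579]
eef_rot: [0.175, 0.984, -0.0, 0.001]
force: [-4.7, -2.1, 8.5]
opening: 0.0527
grip_force: 43.4
```

```bash
python3 -m jog '[{"wx":0,"wy":0,"wz":0,"dx":0,"dy":0,"dz":0,"claw":0.7},{"wx":0,"wy":0,"wz":0,"dx":0,"dy":0,"dz":0,"claw":0.85},{"wx":0,"wy":0,"wz":0,"dx":0,"dy":0,"dz":0,"claw":1},{"wx":0,"wy":0,"wz":0,"dx":0,"dy":0,"dz":0,"claw":1},{"wx":0,"wy":0,"wz":0,"dx":0,"dy":0,"dz":0.03,"claw":1},{"wx":0,"wy":0,"wz":0,"dx":0,"dy":0,"dz":0.08,"claw":1},{"wx":0,"wy":0,"wz":0,"dx":0,"dy":0,"dz":0.13,"claw":1},{"wx":0,"wy":0,"wz":0,"dx":-0.03,"dy":-0.025,"dz":0.13,"claw":1},{"wx":0,"wy":0,"wz":0,"dx":-0.169,"dy":-0.142,"dz":0.13,"claw":1},{"wx":0,"wy":0,"wz":0,"dx":-0.169,"dy":-0.142,"dz":0.13,"claw":1},{"wx":0,"wy":0,"wz":0,"dx":-0.169,"dy":-0.142,"dz":0.13,"claw":1},{"wx":0,"wy":0,"wz":0,"dx":-0.169,"dy":-0.142,"dz":0.13,"claw":1},{"wx":0,"wy":0,"wz":0,"dx":-0.169,"dy":-0.142,"dz":0.13,"claw":1},{"wx":0,"wy":0,"wz":0,"dx":-0.169,"dy":-0.142,"dz":0.13,"claw":1},{"wx":0,"wy":0,"wz":0,"dx":-0.169,"dy":-0.142,"dz":0.13,"claw":1},{"wx":0,"wy":0,"wz":0,"dx":-0.169,"dy":-0.142,"dz":0.13,"claw":1}]'; python3 - <<'E'
from loc import *
w=optics.camera("wrist");s=optics.camera("side")[110:250,240:440]
print(proj("wrist",[[.457,.012,.080]]))
cv2.imwrite("pics/s6.png",np.vstack([cv2.resize(s,(480,320)),cv2.resize(w,(480,280))]))
E
```

```text
t: 22.22
eef_pos: [0.457, 0.0123, 0.1852]
eef_rot: [0.175, 0.985, -0.0, -0.0]
force: [0.7, 0.1, 0.3]
opening: 0.0857
grip_force: 0.0
[[319.38239189 201.89898284]]
```

View pics/s6.png

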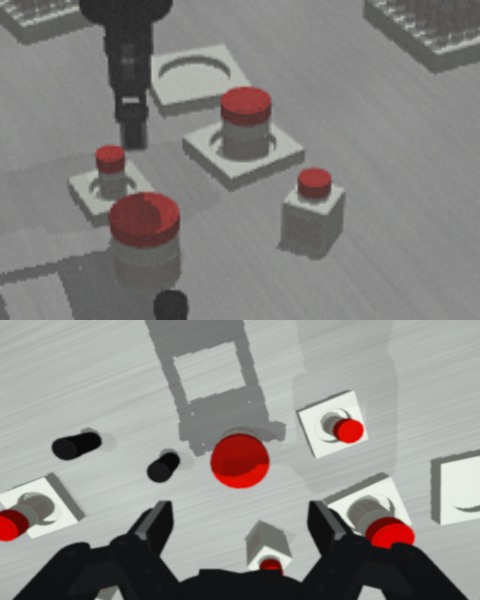

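The medium pot is standing in its well. The large cap is centred between the fingers at (240,460), so I'll grip that.

```bash
python3 -m jog '[{"wx":0,"wy":0,"wz":0,"dx":0,"dy":0,"dz":-0.05,"claw":1},{"wx":0,"wy":0,"wz":0,"dx":0,"dy":0,"dz":-0.09,"claw":1},{"wx":0,"wy":0,"wz":0,"dx":0,"dy":0,"dz":-0.12,"claw":1},{"wx":0,"wy":0,"wz":0,"dx":0,"dy":0,"dz":-0.13,"claw":1},{"wx":0,"wy":0,"wz":0,"dx":0,"dy":0,"dz":-0.13,"claw":1},{"wx":0,"wy":0,"wz":0,"dx":0,"dy":0,"dz":-0.13,"claw":0.6},{"wx":0,"wy":0,"wz":0,"dx":0,"dy":0,"dz":-0.13,"claw":0.6},{"wx":0,"wy":0,"wz":0,"dx":0,"dy":0,"dz":-0.13,"claw":0.6},{"wx":0,"wy":0,"wz":0,"dx":0,"dy":0,"dz":-0.13,"claw":0.6},{"wx":0,"wy":0,"wz":0,"dx":0,"dy":0,"dz":-0.13,"claw":0.6},{"wx":0,"wy":0,"wz":0,"dx":0,"dy":0,"dz":-0.13,"claw":0.6},{"wx":0,"wy":0,"wz":0,"dx":0,"dy":0,"dz":-0.12,"claw":0.6},{"wx":0,"wy":0,"wz":0,"dx":0,"dy":0,"dz":-0.1,"claw":0.6},{"wx":0,"wy":0,"wz":0,"dx":0,"dy":0,"dz":-0.05,"claw":0.6},{"wx":0,"wy":0,"wz":0,"dx":0,"dy":0,"dz":0,"claw":0.6},{"wx":0,"wy":0,"wz":0,"dx":0,"dy":0,"dz":0,"claw":0.6}]' 50
```

```text
t: 24.32
eef_pos: [0.4592, 0.0118, 0.1905]
eef_rot: [0.175, 0.984, 0.0, 0.005]
force: [-0.2, 0.7, -2.8]
opening: 0.0645
grip_force: 56.5
```

```bash
python3 -m jog '[{"wx":0,"wy":0,"wz":0,"dx":0.02,"dy":0.034,"dz":0.01,"claw":0.6},{"wx":0,"wy":0,"wz":0,"dx":0.045,"dy":0.076,"dz":0.01,"claw":0.6},{"wx":0,"wy":0,"wz":0,"dx":0.07,"dy":0.119,"dz":0.01,"claw":0.6},{"wx":0,"wy":0,"wz":0,"dx":0.095,"dy":0.161,"dz":0.01,"claw":0.6},{"wx":0,"wy":0,"wz":0,"dx":0.12,"dy":0.204,"dz":0.01,"claw":0.6},{"wx":0,"wy":0,"wz":0,"dx":0.145,"dy":0.246,"dz":0.01,"claw":0.6},{"wx":0,"wy":0,"wz":0,"dx":0.165,"dy":0.28,"dz":0.01,"claw":0.6},{"wx":0,"wy":0,"wz":0,"dx":0.178,"dy":0.302,"dz":0,"claw":0.6},{"wx":0,"wy":0,"wz":0,"dx":0.178,"dy":0.302,"dz":0,"claw":0.6},{"wx":0,"wy":0,"wz":0,"dx":0.178,"dy":0.302,"dz":-0.04,"claw":0.6},{"wx":0,"wy":0,"wz":0,"dx":0.178,"dy":0.302,"dz":-0.08,"claw":0.6},{"wx":0,"wy":0,"wz":0,"dx":0.178,"dy":0.302,"dz":-0.095,"claw":0.6},{"wx":0,"wy":0,"wz":0,"dx":0.178,"dy":0.302,"dz":-0.105,"claw":0.6},{"wx":0,"wy":0,"wz":0,"dx":0.178,"dy":0.302,"dz":-0.112,"claw":0.6},{"wx":0,"wy":0,"wz":0,"dx":0.178,"dy":0.302,"dz":-0.117,"claw":0.6},{"wx":0,"wy":0,"wz":0,"dx":0.178,"dy":0.302,"dz":-0.12,"claw":0.6},{"wx":0,"wy":0,"wz":0,"dx":0.178,"dy":0.302,"dz":-0.122,"claw":0.6},{"wx":0,"wy":0,"wz":0,"dx":0.178,"dy":0.302,"dz":-0.123,"claw":0.6},{"wx":0,"wy":0,"wz":0,"dx":0.178,"dy":0.302,"dz":-0.124,"claw":0.6},{"wx":0,"wy":0,"wz":0,"dx":0.178,"dy":0.302,"dz":-0.124,"claw":0.6}]'
```

```text
t: 26.82
eef_pos: [0.6351, 0.3141, 0.0636]
eef_rot: [0.175, 0.984, 0.0, 0.0]
force: [-4.4, -1.3, 6.6]
opening: 0.0646
grip_force: 57.7
```

Contact is gentle again. I'll release, rise and back away for a final look.

```bash
python3 -m jog '[{"wx":0,"wy":0,"wz":0,"dx":0,"dy":0,"dz":0,"claw":0.8},{"wx":0,"wy":0,"wz":0,"dx":0,"dy":0,"dz":0,"claw":0.9},{"wx":0,"wy":0,"wz":0,"dx":0,"dy":0,"dz":0,"claw":1},{"wx":0,"wy":0,"wz":0,"dx":0,"dy":0,"dz":0,"claw":1},{"wx":0,"wy":0,"wz":0,"dx":0,"dy":0,"dz":0.03,"claw":1},{"wx":0,"wy":0,"wz":0,"dx":0,"dy":0,"dz":0.08,"claw":1},{"wx":0,"wy":0,"wz":0,"dx":0,"dy":0,"dz":0.13,"claw":1},{"wx":0,"wy":0,"wz":0,"dx":0,"dy":0,"dz":0.17,"claw":1},{"wx":0,"wy":0,"wz":0,"dx":-0.35,"dy":0.29,"dz":0.18,"claw":1},{"wx":0,"wy":0,"wz":0,"dx":-0.35,"dy":0.29,"dz":0.18,"claw":1},{"wx":0,"wy":0,"wz":0,"dx":-0.35,"dy":0.29,"dz":0.18,"claw":1},{"wx":0,"wy":0,"wz":0,"dx":-0.35,"dy":0.29,"dz":0.18,"claw":1},{"wx":0,"wy":0,"wz":0,"dx":-0.35,"dy":0.29,"dz":0.18,"claw":1},{"wx":0,"wy":0,"wz":0,"dx":-0.35,"dy":0.29,"dz":0.18,"claw":1},{"wx":0,"wy":0,"wz":0,"dx":-0.35,"dy":0.29,"dz":0.18,"claw":1},{"wx":0,"wy":0,"wz":0,"dx":-0.35,"dy":0.29,"dz":0.18,"claw":1},{"wx":0,"wy":0,"wz":0,"dx":-0.35,"dy":0.29,"dz":0.18,"claw":1},{"wx":0,"wy":0,"wz":0,"dx":-0.35,"dy":0.29,"dz":0.18,"claw":1}]'; python3 - <<'E'
from loc import *
t=optics.camera("top")[80:260,140:480];s=optics.camera("side")[90:360,200:480]
cv2.imwrite("pics/fin.png",np.vstack([cv2.resize(t,(560,296)),cv2.resize(s,(560,300))[:, :]]))
E
```

```text
t: 29.08
eef_pos: [0.2859, 0.6031, 0.2411]
eef_rot: [0.176, 0.984, -0.0, 0.0]
force: [-0.1, -0.1, -0.7]
opening: 0.0852
grip_force: 0.0
```

View pics/fin.png

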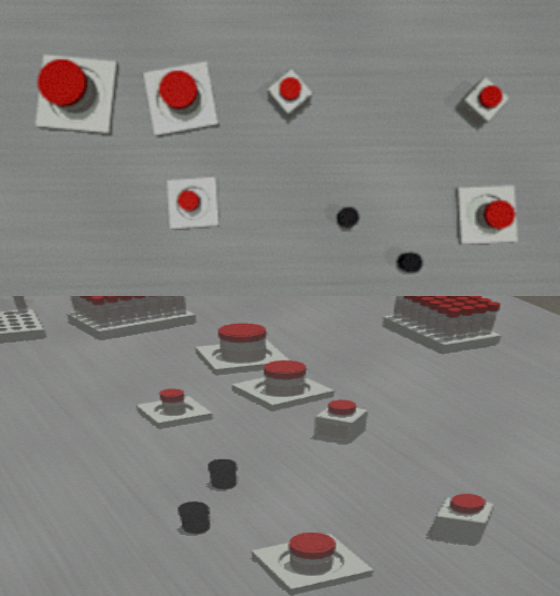

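The picture shows all four pots upright in their wells and the bottles unmoved. One numeric check of the centring before I hand in, since the large cap looks offset, probably from parallax.

```bash
python3 - <<'E'
from loc import *
from bench import env
W={'pot_tiny':(.4682,.14),'pot_small':(.4461,-.3036),'pot_medium':(.626,.1536),'pot_large':(.6348,.3144)}
im=optics.camera("top").astype(int);red=((im[...,2]>90)&(im[...,2]>im[...,1]+60)).astype(np.uint8)
n,l,st,ce=cv2.connectedComponentsWithStats(red);ok=True
for k,w in W.items():
    CAP[k]=[(z+.006,r) for z,r in CAP[k]]
    e=cen(sil("top",k,*w))[0];i=1+np.argmin(np.hypot(*(ce[1:]-e).T));p=solve("top",k,ce[i])
    d=p-w;print(k,np.round(d*1e3,1),'mm');ok&=np.hypot(*d)<.008
if ok: print(env.sign_off())
E
```

```text
pot_tiny [0.7 1. ] mm
pot_small [-1.7 -1.6] mm
pot_medium [ 1.2 -0.1] mm
pot_large [1.6 1.3] mm
the job is handed in; nothing more can be done
None
```

All four pots stand upright in their matching wells, within about 2.5 mm of centre by the top camera, the two bottles look unmoved, and the job was handed in at about 29 s.

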